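Shut the brush tray and hold open the panel carrier's gate

TASK

The brushes are packed, so slide the panel carrier's tray lid fully shut. Then squeeze the ears of the catch with round pegs fully together, after it those of the catch with flat plates, and swing the gate out (its post is the handle) past the ball detent until it stands wide open, about square to the front. Finish while still holding it there against its spring, and leave the things round about where they stand.

Things in the scene. Friction and masses are not known exactly. Their poses are not given: they have to be found in the camera images.
- carrier: fixed plywood carrier box for painted panels, 220 wide (y) x 150 deep (x) x 130 mm high. Origin: on the table, middle of its front's foot; x runs back into the box, y along the front, z up; a slatted gate closes the front (-x side). On top: a front rail (x 0 to 60 mm) with two catches, behind it a brush tray with sliding lid. A 12 mm sill with the detent ball lies on the table before the gate.
- tray_lid (a joint): sliding lid of the brush tray on the carrier's top: 0 = fully shut, positive = slid open (m) towards the carrier's -y, at most 0.12. Slides with about 1.5 N, stops dead at 0, stays where it is left. Lid top is 136 mm above the table.
- lid_bar (a point): point on the lid's grip bar, a dark wooden bar 44 mm long (carrier x), 14 mm thick (carrier y), 34 mm high on the lid, top at 170 mm above the table. The point is at its middle, 10 mm below its top; with the lid shut it is at carrier x = 103, y = 20 mm. Pinch it across carrier y from above, or push it.
- peg_catch: the first squeeze catch, fixed on the carrier's front rail, axes parallel to the carrier's. Its ears are round upright pegs, 10 mm thick, on a round base plate. A fixed and a sliding ear stand 40 mm above the rail. Origin: on the rail's top (130 mm above the table), midway between the ears' outer faces when squeezed. The two catches may change places (carrier x 29 mm, y -60 or +30 mm).
- peg_fixed_ear: the fixed ear of that catch (same origin and axes as peg_catch); its outer face is at y = -12 mm
- peg_squeeze (a point): squeeze point of that catch: above its origin, 31 mm over the rail, 9 mm below the ears' tops. Straddle both ears from above with the fingers opened about 64 mm, centred here, and close along y to 24 mm.
- peg_slide (a joint): travel of the sliding ear towards the fixed one (to -y): 0 = latching the gate, its outer face at y = +26 mm; 0.014 m = fully squeezed, end stop, outer face at +12 mm. Takes about 3 N, stays where it is left; lets the gate go from about 0.011.
- plate_catch: the second squeeze catch, fixed on the carrier's front rail, axes parallel to the carrier's. Its ears are flat upright plates, 8 mm thick, 28 mm wide (along carrier x), on a square base plate. A fixed and a sliding ear stand 40 mm above the rail. Origin: on the rail's top (130 mm above the table), midway between the ears' outer faces when squeezed. The two catches may change places (carrier x 29 mm, y -60 or +30 mm).
- plate_fixed_ear: the fixed ear of that catch (same origin and axes as plate_catch); its outer face is at y = -12 mm
- plate_squeeze (a point): squeeze point of that catch: above its origin, 31 mm over the rail, 9 mm below the ears' tops. Straddle both ears from above with the fingers opened about 64 mm, centred here, and close along y to 24 mm.
- plate_slide (a joint): travel of the sliding ear towards the fixed one (to -y): 0 = latching the gate, its outer face at y = +26 mm; 0.014 m = fully squeezed, end stop, outer face at +12 mm. Takes about 3 N, stays where it is left; lets the gate go from about 0.011.
- gate (a joint): swing of the gate about its vertical hinge: 0 = shut, positive = opening (rad), free edge moving to the carrier's -x, counterclockwise from above; stop at 1.75. Held shut until both catches are squeezed. A spring pulls it shut, about 2.5 N at the post at 1.4 rad. The ball detent resists from about 0.7 to 0.9 rad, up to 9 N at the post, then snaps over. Let go beyond, the gate swings back to 0.9 rad.
- gate_post (a point): point on the gate's handle, a round upright dark wooden post, 16 mm thick, from the gate's top edge at 126 mm up to 190 mm above the table. The point is on its axis, 17 mm below its top. It moves with the gate, 185 mm from the hinge; shut it is at carrier x = -9, y = 80 mm. Take it from above; it can turn between the fingers. The gate is 200 wide, 18 mm thick.
- gate_hinge (a point): point on the gate's vertical hinge axis, at carrier x = -18 mm, y = -105 mm, at the height of gate_post
- brush_pot: bystander: open brown cup, 68 mm wide, 85 mm high, behind the carrier; origin at its underside
- bowl: bystander: white bowl, 84 mm wide, 40 mm high, behind the carrier; origin at its underside
- bottle: bystander: small closed white bottle, 40 mm wide, 100 mm high, in front of the carrier, beyond the sweep of the gate; origin at its underside
- wood_block: bystander: dark wooden block 50 x 70 x 30 mm, in front of the carrier, beyond the gate's sweep; origin at its underside

How it is judged:
On the way, in this order (a step that is already met when the one before it is completed fails the run):
1. the tray lid is slid shut (value of joint tray_lid below 0.005 m), for 0.2 s.
2. the peg catch is squeezed between the fingers (value of joint peg_slide above 0.011 m and contact force between the fingers and peg_fixed_ear above 1 N), for 0.1 s.
3. the plate catch is squeezed between the fingers (value of joint plate_slide above 0.011 m and contact force between the fingers and plate_fixed_ear above 1 N), for 0.1 s.
4. the gate is past its detent (value of joint gate above 1 rad), for 0.1 s.
At the end, for the whole second after the job is handed in: the gate stands still, open at least 1.25 rad (72 degrees), with the fingers pressing on it (over 0.5 N); the tray lid is shut to within 6 mm and both catches are squeezed (at least 10 of 14 mm); the robot still holds the gate (value of joint gate above 1.25 rad and velocity of joint gate between -0.15 and 0.15 rad/s and contact force between the fingers and gate above 0.5 N and value of joint tray_lid below 0.006 m and value of joint each of peg_slide, plate_slide above 0.01 m); the arm keeps its last pose, push and grip.
It fails at once if a bystander (pot, bowl, bottle, block) is knocked over or moved more than 25 mm (distance of any of brush_pot, bowl, bottle, wood_block from where it was at the start of the episode above 0.025 m or angle between any of brush_pot, bowl, bottle, wood_block's own z axis and vertical above 0.5 rad).
It fails at once if the plate catch is squeezed before the peg catch (value of joint plate_slide above 0.008 m and value of joint peg_slide below 0.009 m).
It fails at once if a catch is squeezed before the lid is shut (value of joint any of peg_slide, plate_slide above 0.008 m and value of joint tray_lid above 0.01 m).
It also fails if it takes over 67 s, if anything falls off the work surface, if the arm or the gripper's body presses on something with over 40 N, if the wrist force passes 120 N, or if a joint passes its speed limit or range.

ROBOT

A 7-joint arm with a two-finger parallel gripper is mounted at the origin on the work surface. World frame = base frame: x ahead of the robot, y to its left, z up, the work surface at z = 0. Lengths are in m, angles in rad, forces in N, time in s.
With the tool pointing down it reaches from about 0.4 to 0.9 m from the base axis. Payload 5.6 kg.
Tool frame: the origin (TCP) lies at the centre of the arm's flange, where the gripper is bolted on; the fingertips stand 190 mm ahead of it and the grasp point (between the pads) lies 171 mm ahead of it; x points along the fingers, y is the direction in which the jaws open and shut, and the axes are right-handed (so a half turn about x gives the same grasp; the last joint's range is limited). The gripper opens to 92 mm and grips with 3 to 60 N. Pads are 20 mm wide; open, the fingers measure 128 mm over their backs; the gripper's body (75 mm by 189 mm) begins 69 mm behind the grasp point.
Start: joints at [1.073, 0.468, -0.012, 1.603, 0.006, 1.071, -0.056], TCP at [0.285, -0.584, 0.405] pointing down, gripper open.
Joint ranges: [-2.53, 2.53], [-0.31, 2.02], [-1.57, 1.55], [0.28, 2.44], [-1.29, 4.43], [0.15, 1.84], [-2.92, 2.92]. Speed limits (rad/s): [2.57, 2.57, 3.14, 3.14, 3.14, 3.14, 3.14].

INTERFACE

Orientations are given as a 3x3 rotation matrix whose columns are the frame's x, y, z axes.
In Python, from plant import bot, optics gives the robot as it stands.
- The arm moves only by the tool move_arm, never from a script. Its argument "increments" is a list of rows, each a list of 3 entries, a list of its own where there are three numbers: the shift along the tool's x, y, z each as a share of 0.2 m, from -1 to 1, then the turn about the tool's x as a share of 90 degrees, from -1 to 1, then the opening, from 0 (shut) to 1 (fully open). A call has 1 to 8 rows; each row is the pose to reach, as a shift and turn from the pose commanded when the call began, along the tool's axes at that moment; what a row does not reach only later rows make up. A row lasts 1/8 s, in which the tool goes at most 62.5 mm and 10.7 degrees, less where a joint would pass 70% of its speed; a pose out of reach is approached as far as the arm can. A call with a number of a shift or a turn outside -1 to 1 is refused whole. A call with a gripper value outside its range is refused whole. The fingers move at their own pace and stop on an object; "squeeze" is the grip in N (left out, the last holds). Time passes only in rows, so rows that repeat a pose let the fingers close. It gives the time, the measured TCP pose, the force and the opening at its end, in the units of the state.
- bot.state(): the state, without advancing time (a new reading comes with each control period).
- optics.camera(name): name is "side" or "top" or "wrist"; returns a dict with "color" (480x640x3 uint8, red, green, blue), "fx", "fy", "cx", "cy" (pixels), "distortion" ([k1, k2, p1, p2, k3] as OpenCV has them; the pictures are not rectified), "view" (4x4, takes a point from world to camera coordinates); the wrist camera has in their place "tool_from_camera" (4x4, takes a point from camera to tool coordinates, whose origin is the TCP and whose axes are the tool frame's). Camera axes: x right, y up, looking along -z (the intrinsics and any distortion apply to the point x, -y, -z); pixel columns grow to the right and rows downward; lengths in m; the calibration is good to about 2 mm. A picture is of the moment at which its call begins: read the wrist's pose just before it. There is no depth.
- bot.job_done(): hands the job in, once; it reports no verdict.
The state is a dict: "clock": time; "joint_positions": joint angles; "joint_vel": joint speeds; "effort": joint torques, N m; "ee_pos": TCP position; "tcp_rot": TCP orientation; "force": force on the tool from outside, world axes, zero at the start; "ft_torque": the same for the moment, N m; "gripper_width": opening from 0.0 (shut) to 1.0 (fully open).
Only numpy, scipy, OpenCV 4.12 (cv2) and the standard library are available. Lean on these libraries where they do the work, as an engineer would, in place of code of your own. Each camera call takes 0.05 s, during which the arm holds its last target.

## Working session

There is one attempt and no reset: what is moved stays moved. The work goes in short steps, Python scripts to look and compute and a tool call to move; the robot and the scene stay as the last step left them, time stands still between calls to the robot, and variables do not carry over. Pictures are saved under pics/ and viewed, and the job is handed in when it is done.

Besides the shell and the picture viewer there is one more tool, called after ">>>" as name(argument=value, ...), one argument or row to a line, values as JSON. move_arm: Moves the arm, as the interface text tells. Shift numbers are shares of 0.2 m and turn numbers shares of 90 degrees, none past 1 either way. Its arguments: {"type":"object","properties":{"increments":{"type":"array"},"squeeze":{"type":"number"}},"required":["increments"]}

```bash
ls; mkdir -p pics; python3 - <<'E'
from plant import bot, optics
import cv2, json
s=bot.state(); print(s)
for n in ("side","top","wrist"):
    c=optics.camera(n); cv2.imwrite(f"pics/{n}0.png",c["color"][:,:,::-1])
    print(n,{k:(v.tolist() if hasattr(v,'tolist') else v) for k,v in c.items() if k!="color"})
E
```

```text
pics
{'clock': 0.0, 'joint_positions': array([ 1.07299351,  0.46837499, -0.01158519,  1.60360748,  0.00603739,
        1.07138738, -0.05628168]), 'joint_vel': array([-1.16501846e-03,  6.24884094e-06,  1.13397796e-03,  6.47705754e-04,
        1.60969244e-03,  4.05212079e-04,  4.58431425e-04]), 'effort': array([-5.93738441e-04, -5.20580864e+01, -1.23597859e-02, -2.43755168e+01,
       -5.65703446e-02,  1.70672941e-02,  1.65412098e-04]), 'ee_pos': array([ 0.28537426, -0.58373476,  0.40374816]), 'tcp_rot': array([[-9.09067311e-04,  4.39245280e-01, -8.98366717e-01],
       [ 1.48818757e-03, -8.98365499e-01, -4.39246190e-01],
       [-9.99998479e-01, -1.73624254e-03,  1.62995340e-04]]), 'force': array([ 0.8840734 ,  0.15798644, -0.00567487]), 'ft_torque': array([-0.02315228, -0.01249572, -0.0444462 ]), 'gripper_width': 1.0045570920136517}
side {'fx': 606.7154976102076, 'fy': 606.7154976102076, 'cx': 324.9367886925532, 'cy': 228.1487913696012, 'distortion': [-0.142819932910887, 0.0, 0.0, 0.0, 0.0], 'view': [[-0.9314301473689318, -0.36386636758716295, -0.0062567652355819256, 0.58915867208183
[... 437 characters left out ...]
001673776236901624], [0.9835865990687639, 0.029382101677764505, 0.17802835233001588, -0.6055595522530421], [-0.17857126057000783, 0.017001942653729354, 0.9837800764624366, -0.9953406360553347], [0.0, 0.0, 0.0, 1.0]]}
wrist {'fx': 410.87791813182963, 'fy': 410.87791813182963, 'cx': 318.20160986547387, 'cy': 240.81446658824402, 'distortion': [0.007597783117683896, 0.0, 0.0, 0.0, 0.0], 'tool_from_camera': [[-0.000571268792330443, 0.2758885982174625, -0.9611894480411067, 0.01935713755791596], [0.999999810461433, -6.310960453010407e-05, -0.000612449403788711, -0.00011651134886203618], [-0.00022962809343484477, -0.9611896157318691, -0.2758885098733859, -0.07872616178353505], [0.0, 0.0, 0.0, 1.0]]}
```

View pics/side0.png

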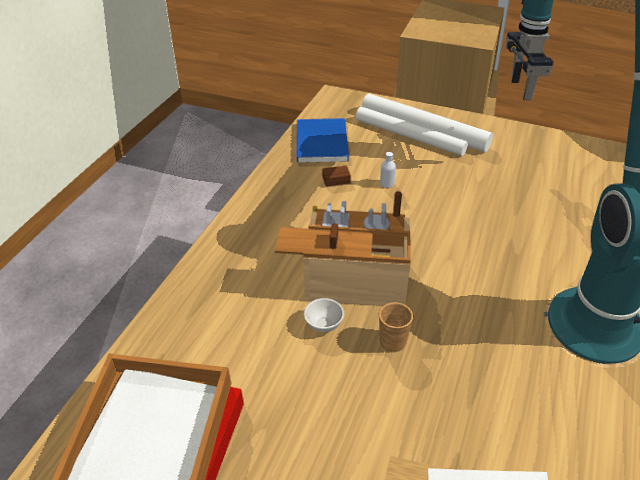

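View pics/top0.png

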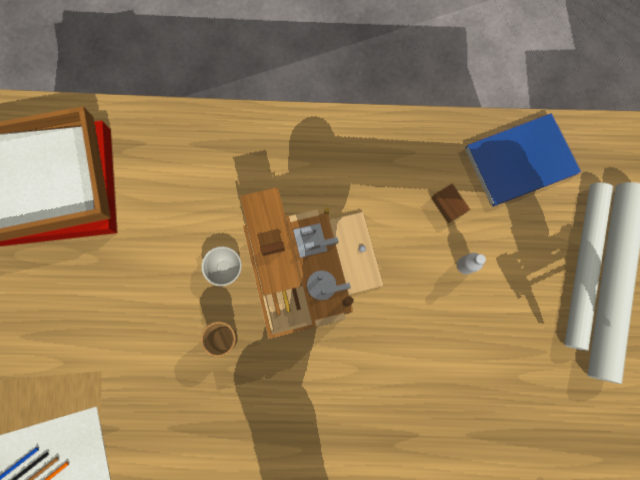

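View pics/wrist0.png

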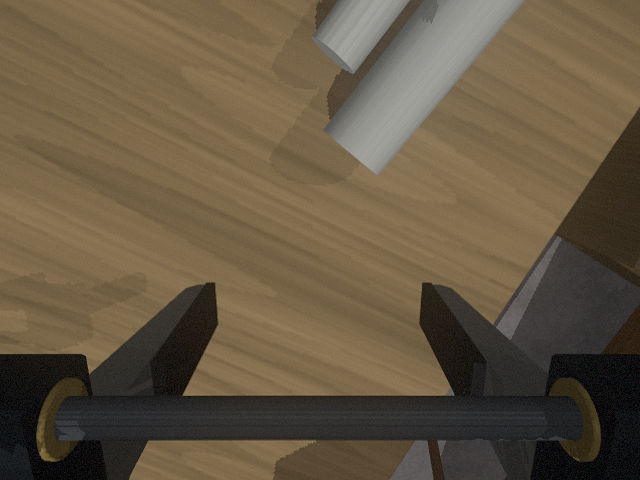

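```bash
python3 - <<'E'
import cv2
t=cv2.imread("pics/top0.png")[175:345,190:390]; cv2.imwrite("pics/topc.png",cv2.resize(t,None,fx=4,fy=3.5*4/3.5,interpolation=cv2.INTER_CUBIC)[:600])
s=cv2.imread("pics/side0.png")[180:330,265:425]; cv2.imwrite("pics/sidec.png",cv2.resize(s,None,fx=4,fy=4,interpolation=cv2.INTER_CUBIC))
E
```

```text
(no output)
```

View pics/topc.png

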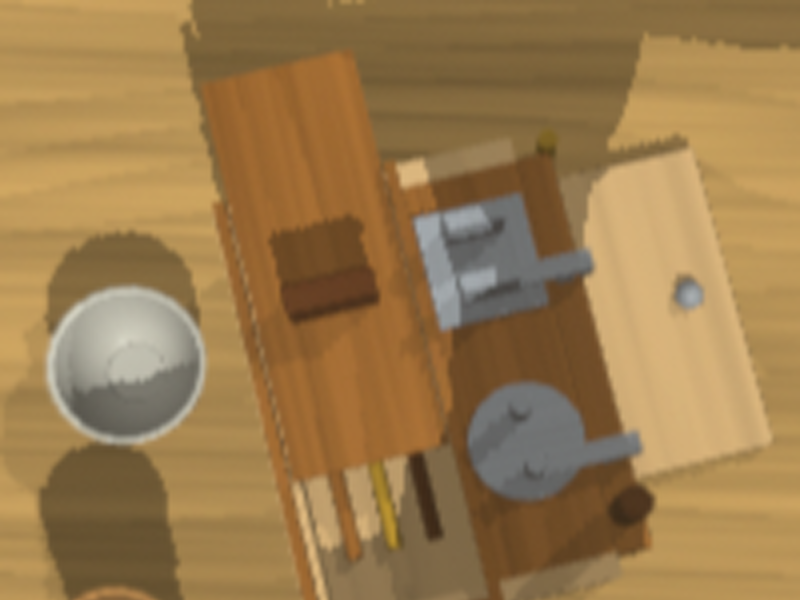

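View pics/sidec.png

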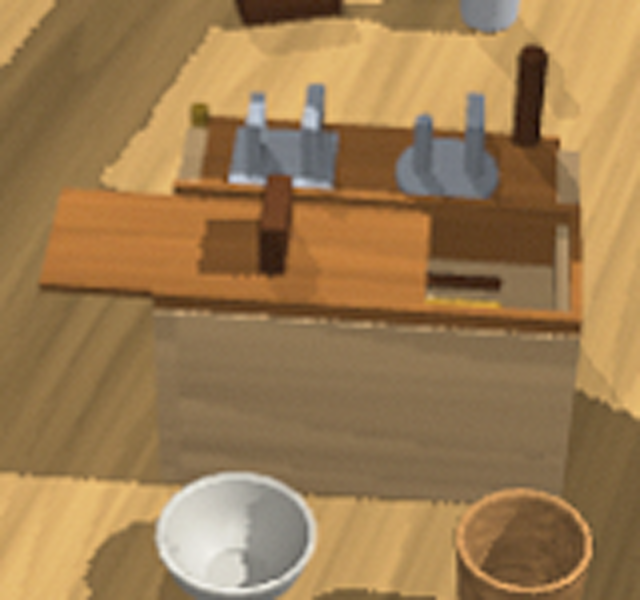

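```bash
cat > h.py <<'E'
import numpy as np, cv2
def ray(c,px):
    K=np.array([[c["fx"],0,c["cx"]],[0,c["fy"],c["cy"]],[0,0,1]])
    u=cv2.undistortPoints(np.array([[px]],float),K,np.array(c["distortion"],float))[0,0]
    d=np.array([u[0],-u[1],-1.]); V=np.array(c["view"])
    R=V[:3,:3]; return -R.T@V[:3,3], R.T@d
def onz(c,px,z):
    o,d=ray(c,px); return o+d*(z-o[2])/d[2]
def tri(c1,p1,c2,p2):
    o1,d1=ray(c1,p1);o2,d2=ray(c2,p2)
    t=np.linalg.lstsq(np.stack([d1,-d2],1),o2-o1,rcond=None)[0]
    a=o1+d1*t[0];b=o2+d2*t[1]; return (a+b)/2,np.linalg.norm(a-b)
def wristview(c,s):
    T=np.eye(4);T[:3,:3]=s["tcp_rot"];T[:3,3]=s["ee_pos"]
    c=dict(c); c["view"]=np.linalg.inv(T@np.array(c["tool_from_camera"])); return c
E
python3 - <<'E'
from plant import optics
from h import *
np.set_printoptions(precision=4,suppress=True)
t=optics.camera("top"); s=optics.camera("side")
T=lambda x,y:(190+x/4-.375,175+y/4-.375); S=lambda x,y:(265+x/4-.375,180+y/4-.375)
print(ray(t,(320,240))[0])
P={"post":((634,500),(534,51),.19),"pegF":((520,409),(424,119),.17),"pegS":((537,463),(476,98),.17)}
for k,(a,b,z) in P.items(): print(k,onz(t,T(*a),z),onz(s,S(*b),z),tri(t,T(*a),s,S(*b)))
for n,p,z in [("lidTF",(352,52),.136),("lidTB",(203,86),.136),("lidBF",(445,440),.136),("lidBB",(295,480),.136),("railTF",(553,155),.13),("railBF",(650,548),.13),("pegbase",(527,440),.13),("platebase",(481,262),.13),("barL",(283,294),.17),("barR",(376,272),.17),("plF",(465,222),.17),("plS",(480,283),.17)]:
    print(n,onz(t,T(*p),z))
E
```

```text
[0.4179 0.033  1.087 ]
post [ 0.4798 -0.0451  0.19  ] [ 0.4793 -0.0486  0.19  ] (array([ 0.479 , -0.045 ,  0.1928]), np.float64(0.0010978886129970771))
pegF [0.5213 0.0062 0.17  ] [0.5239 0.0049 0.17  ] (array([0.5223, 0.0064, 0.1713]), np.float64(0.00226830967516321))
pegS [ 0.4968 -0.0022  0.17  ] [ 0.5031 -0.0224  0.17  ] (array([ 0.4964, -0.0013,  0.1874]), np.float64(0.002319721001532009))
lidTF [0.6989 0.092  0.136 ]
lidTB [0.6793 0.164  0.136 ]
lidBF [0.5094 0.0405 0.136 ]
lidBB [0.4885 0.1107 0.136 ]
railTF [ 0.6515 -0.0082  0.13  ]
railBF [ 0.4615 -0.0582  0.13  ]
pegbase [0.5111 0.0013 0.13  ]
platebase [0.597  0.0257 0.13  ]
barL [0.5717 0.1173 0.17  ]
barR [0.5834 0.0747 0.17  ]
plF [0.6083 0.034  0.17  ]
plS [0.5796 0.0262 0.17  ]
```

>>> move_arm(
  increments=[
    [[-0.4,-0.75,-1],0,1],
    [[-0.4,-0.75,-1],0,1],
    [[-0.4,-0.75,-1],0,1],
    [[-0.4,-0.75,-1],0,1],
    [[-0.4,-0.75,-1],0,1],
  ],
)

```text
clock: 0.88
ee_pos: [0.4017, -0.3575, 0.4864]
tcp_rot: [[0.003, 0.446, -0.895], [-0.001, -0.895, -0.446], [-1.0, 0.002, -0.002]]
force: [0.0, -0.5, -0.1]
gripper_width: 1.0
```

>>> move_arm(
  increments=[
    [[0,-0.75,-1],0,1],
    [[0,-0.75,-1],0,1],
    [[0,-0.75,-1],0,1],
    [[0,-0.75,-1],0,1],
    [[0,-0.75,-1],0,1],
  ],
)

```text
clock: 1.5
ee_pos: [0.5146, -0.1346, 0.4843]
tcp_rot: [[0.0, 0.446, -0.895], [0.002, -0.895, -0.446], [-1.0, -0.002, -0.001]]
force: [0.3, 0.1, -0.8]
gripper_width: 1.0
```

>>> move_arm(
  increments=[
    [[0,-0.32,-0.42],-0.876,1],
    [[0,-0.32,-0.42],-0.876,1],
    [[0,-0.32,-0.42],-0.876,1],
    [[0,-0.32,-0.42],-0.876,1],
    [[0,-0.32,-0.42],-0.876,1],
    [[0,-0.32,-0.42],-0.876,1],
    [[0,-0.32,-0.42],-0.876,1],
    [[0,-0.32,-0.42],-0.876,1],
  ],
)

```text
clock: 2.5
ee_pos: [0.5604, -0.0468, 0.484]
tcp_rot: [[-0.001, 0.966, 0.257], [-0.001, 0.257, -0.966], [-1.0, -0.001, 0.0]]
force: [-0.2, 0.1, -0.1]
gripper_width: 1.004
```

```bash
python3 - <<'E'
from plant import bot, optics
import cv2
s=bot.state(); print(s)
c=optics.camera("wrist"); cv2.imwrite("pics/wrist1.png",c["color"][:,:,::-1])
import pickle; pickle.dump((s,c),open("w1.pkl","wb"))
E
```

```text
{'clock': 2.5, 'joint_positions': array([ 0.46893606,  0.30413591, -0.54884032,  1.70108825,  0.17016127,
        1.18510755,  0.1359665 ]), 'joint_vel': array([ 0.06261695,  0.01486742, -0.07738498, -0.00526513,  0.02878175,
        0.00707814,  0.44791618]), 'effort': array([-2.92115835e-01, -3.99220204e+01, -4.14581940e+00, -2.53473169e+01,
       -7.13037327e-02,  3.11069854e-02, -1.98517875e-01]), 'ee_pos': array([ 0.56035424, -0.04684433,  0.48402596]), 'tcp_rot': array([[-1.08662717e-03,  9.66410514e-01,  2.57001048e-01],
       [-7.43111163e-04,  2.57000348e-01, -9.66411025e-01],
       [-9.99999134e-01, -1.24110883e-03,  4.38886879e-04]]), 'force': array([-0.18121948,  0.05879388, -0.11792539]), 'ft_torque': array([-0.01078981, -0.07585377,  0.03650283]), 'gripper_width': 1.0041880514476669}
```

View pics/wrist1.png

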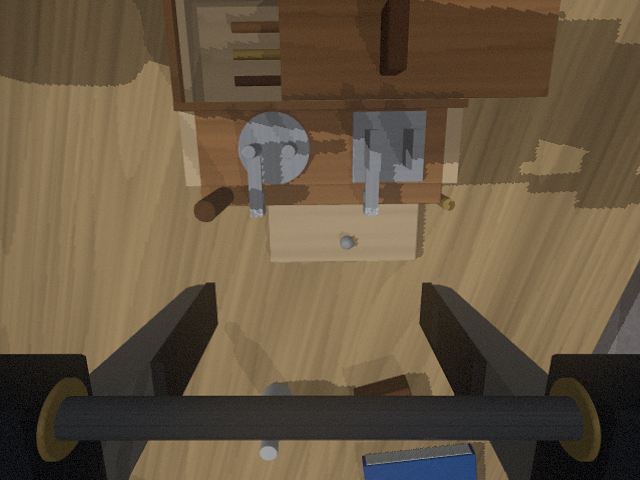

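```bash
python3 - <<'E'
import cv2
t=cv2.imread("pics/wrist1.png")[90:230,185:465]; cv2.imwrite("pics/w1a.png",cv2.resize(t,None,fx=2.8,fy=2.8,interpolation=cv2.INTER_CUBIC))
t=cv2.imread("pics/wrist1.png")[0:110,340:480]; cv2.imwrite("pics/w1b.png",cv2.resize(t,None,fx=4,fy=4,interpolation=cv2.INTER_CUBIC))
E
```

```text
(no output)
```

View pics/w1a.png

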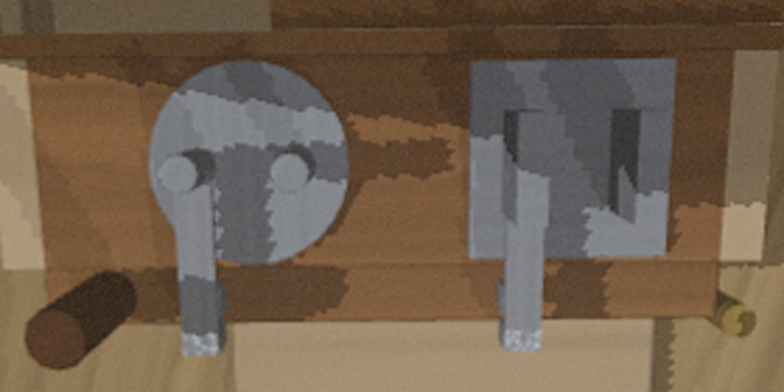

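View pics/w1b.png

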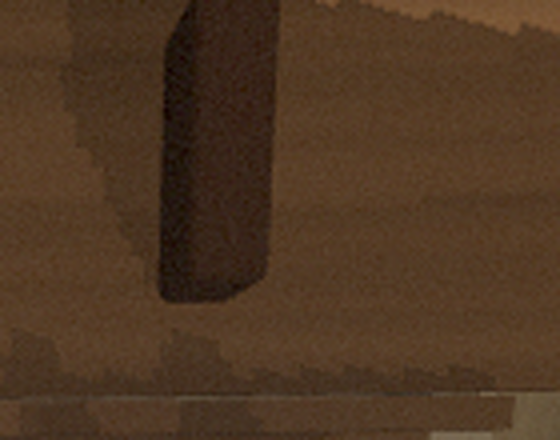

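```bash
python3 - <<'E'
from h import *
import pickle
np.set_printoptions(precision=4,suppress=True)
s,c=pickle.load(open("w1.pkl","rb")); c=wristview(c,s)
A=lambda x,y:(185+x/2.8-.32,90+y/2.8-.32)
B=lambda x,y:(340+x/4-.375,x*0+y/4-.375)
D=[("post",A(55,340),.19,(-9,80)),("pegS",A(179,174),.17,(29,51)),("pegF",A(291,172),.17,(29,23)),("pegbase",A(249,163),.132,(29,37)),("plbase",A(571,158),.132,(29,-53))]
W=[];M=[]
for n,p,z,m in D:
    w=onz(c,p,z); print(n,w); W.append(w[:2]);M.append(np.array(m)/1000)
W=np.array(W);M=np.array(M)
U,_,Vt=np.linalg.svd((M-M.mean(0)).T@(W-W.mean(0))); R=(U@np.diag([1,np.linalg.det(U@Vt)])@Vt).T
o=W.mean(0)-R@M.mean(0); print("R",R,np.degrees(np.arctan2(R[1,0],R[0,0])),"o",o); print("res mm",((W-(M@R.T+o))@R)*1000)
# rail inner back edge & bar
for n,p,z in [("railbackL",A(0,33),.135),("railbackR",A(735,26),.135),("ledgeFL",A(50,325),.13),("ledgeFR",A(713,316),.13),("barFL",B(193,300),.17),("barFR",B(265,285),.17),("barTL",B(196,10),.17),("barTR",B(278,10),.17)]:
    w=onz(c,p,z); print(n,w,"carrier",(w[:2]-o)@R*1000)
E
```

```text
post [ 0.4807 -0.0473  0.19  ]
pegS [ 0.4986 -0.003   0.17  ]
pegF [0.5256 0.0047 0.17  ]
pegbase [0.5116 0.001  0.132 ]
plbase [0.5991 0.0257 0.132 ]
R [[-0.2712 -0.9625]
 [ 0.9625 -0.2712]] 105.73462520538509 o [ 0.5555 -0.0169]
res mm [[ 0.0608  0.249 ]
 [-0.1722 -0.0123]
 [-0.0779 -0.1046]
 [ 0.0697  0.3668]
 [ 0.1195 -0.499 ]]
railbackL [0.4388 0.0173 0.135 ] carrier [ 64.5675 102.9866]
railbackR [0.6309 0.0703 0.135 ] carrier [ 63.487  -96.2018]
ledgeFL [ 0.4653 -0.0599  0.13  ] carrier [-16.9249  98.4142]
ledgeFR [ 0.6536 -0.007   0.13  ] carrier [-17.0785 -97.1763]
barFL [0.5778 0.0703 0.17  ] carrier [ 77.8663 -45.0941]
barFR [0.5886 0.0756 0.17  ] carrier [ 80.003  -56.9939]
barTL [0.5652 0.1114 0.17  ] carrier [120.8408 -44.1135]
barTR [0.5778 0.1147 0.17  ] carrier [120.633  -57.1761]
```

>>> move_arm(
  increments=[
    [[0.1,0.262,-0.669],-0.009,1],
    [[0.45,0.262,-0.669],-0.009,1],
    [[0.45,0.262,-0.669],-0.009,1],
    [[0.45,0.262,-0.669],-0.009,1],
    [[0.45,0.262,-0.669],-0.009,1],
  ],
)

```text
clock: 3.18
ee_pos: [0.5773, 0.0966, 0.3949]
tcp_rot: [[0.0, 0.963, 0.268], [-0.001, 0.268, -0.963], [-1.0, -0.0, 0.001]]
force: [0.2, -0.3, 1.2]
gripper_width: 1.001
```

```bash
cat >> h.py <<'E'
O=np.array([.5555,-.0169]);RC=np.array([[-.2712,-.9625],[.9625,-.2712]])
def goto(cx,cy,graspz,s):
    """shares of .2 m in tool axes to bring grasp point to carrier (mm) and height (m)"""
    R=np.array(s["tcp_rot"]);p=np.r_[O+RC@(np.array([cx,cy])/1000),graspz+.171]
    cur=(s["ee_pos"][:2]-O)@RC*1000
    f=s["force"]; fc=f[:2]@RC
    print("carrier now",cur.round(1),"gz",round(s["ee_pos"][2]-.171,4),"yaw",round(np.degrees(np.arctan2(R[1,1],R[0,1])),2),"F carrier",fc.round(2),f[2].round(2),"w mm",round(92*s["gripper_width"],1),"t",s["clock"])
    print("shares",(R.T@(p-s["ee_pos"])/.2).round(3))
E
cat > g.py <<'E'
import sys
from h import *
from plant import bot
goto(*map(float,sys.argv[1:4]),bot.state())
E
python3 g.py 103 -51 .164
```

```text
carrier now [103.4 -51.8] gz 0.2239 yaw 15.56 F carrier [-0.33 -0.17] 1.22 w mm 92.1 t 3.175
shares [ 0.299 -0.004  0.001]
```

>>> move_arm(
  increments=[
    [[0.2,-0.004,0],0,1],
    [[0.3,-0.004,0],0,1],
    [[0.3,-0.004,0],0,0],
    [[0.3,-0.004,0],0,0],
    [[0.3,-0.004,0],0,0],
    [[0.3,-0.004,0],0,0],
    [[0.3,-0.004,0],0,0],
    [[0.3,-0.004,0],0,0],
  ],
  squeeze=12,
)

```text
clock: 4.18
ee_pos: [0.5759, 0.0983, 0.3348]
tcp_rot: [[0.0, 0.963, 0.271], [-0.0, 0.271, -0.963], [-1.0, 0.0, 0.0]]
force: [0.2, -0.1, 0.8]
gripper_width: 0.369
```

```bash
python3 g.py 103 22 .164
```

```text
carrier now [105.3 -50.9] gz 0.1638 yaw 15.71 F carrier [-0.19 -0.15] 0.8 w mm 33.9 t 4.175
shares [-0.001 -0.364  0.012]
```

>>> move_arm(
  increments=[
    [[0,0,0],0,0],
    [[0,0,0],0,0],
    [[0,-0.06,0],0,0],
    [[0,-0.13,0],0,0],
    [[0,-0.2,0],0,0],
    [[0,-0.26,0],0,0],
    [[0,-0.3,0],0,0],
    [[0,-0.34,0],0,0],
  ],
)

```text
clock: 5.18
ee_pos: [0.5099, 0.0797, 0.3346]
tcp_rot: [[-0.0, 0.963, 0.271], [0.0, 0.271, -0.963], [-1.0, -0.0, -0.0]]
force: [0.6, 1.8, -3.8]
gripper_width: 0.153
```

```bash
python3 g.py 103 22 .164
```

```text
carrier now [105.4  17.7] gz 0.1636 yaw 15.71 F carrier [ 1.54 -1.07] -3.85 w mm 14.1 t 5.175
shares [-0.002 -0.021  0.012]
```

>>> move_arm(
  increments=[
    [[0,-0.02,0],0,0],
    [[0,-0.02,0],0,0],
    [[0,-0.02,0],0,0],
  ],
)

```text
clock: 5.55
ee_pos: [0.5068, 0.0788, 0.3346]
tcp_rot: [[-0.0, 0.963, 0.271], [0.0, 0.271, -0.963], [-1.0, 0.0, -0.0]]
force: [0.6, 1.4, -4.4]
gripper_width: 0.151
```

```bash
python3 g.py 103 20 .164
```

```text
carrier now [105.3  21. ] gz 0.1636 yaw 15.71 F carrier [ 1.22 -0.98] -4.39 w mm 13.9 t 5.55
shares [-0.002  0.005  0.012]
```

>>> move_arm(
  increments=[
    [[0,-0.01,0],0,0],
    [[0,-0.02,0],0,0],
    [[0,-0.02,0],0,0],
  ],
)

```text
clock: 5.92
ee_pos: [0.5051, 0.0782, 0.3348]
tcp_rot: [[0.008, 0.963, 0.271], [0.004, 0.271, -0.963], [-1.0, 0.009, -0.001]]
force: [14.0, 3.9, -16.6]
gripper_width: 0.153
```

```bash
python3 g.py 103 20 .164
```

```text
carrier now [105.2  22.7] gz 0.1638 yaw 15.73 F carrier [ -0.08 -14.54] -16.56 w mm 14.1 t 5.925
shares [-0.001  0.013  0.011]
```

>>> move_arm(
  increments=[
    [[0,0.02,0],0,0.7],
    [[0,0.02,0],0,0.7],
    [[0,0.02,0],0,0.7],
    [[0,0.02,0],0,0.7],
    [[-0.15,0.02,0],0,0.7],
    [[-0.32,0.02,0],0,0.7],
    [[-0.32,0.02,0],0,0.7],
  ],
)

```text
clock: 6.8
ee_pos: [0.5071, 0.0791, 0.401]
tcp_rot: [[0.005, 0.963, 0.27], [-0.0, 0.271, -0.963], [-1.0, 0.005, 0.001]]
force: [-0.8, 0.6, 0.4]
gripper_width: 0.696
```

```bash
python3 g.py 29 31.5 .162; python3 - <<'E'
from plant import bot, optics
import cv2
cv2.imwrite("pics/top2.png",cv2.resize(optics.camera("top")["color"][170:350,180:400,::-1],None,fx=3.3,fy=3.3))
E
```

```text
carrier now [105.5  20.5] gz 0.23 yaw 15.69 F carrier [0.78 0.61] 0.4 w mm 64.1 t 6.8
shares [ 0.34  -0.056  0.382]
```

View pics/top2.png

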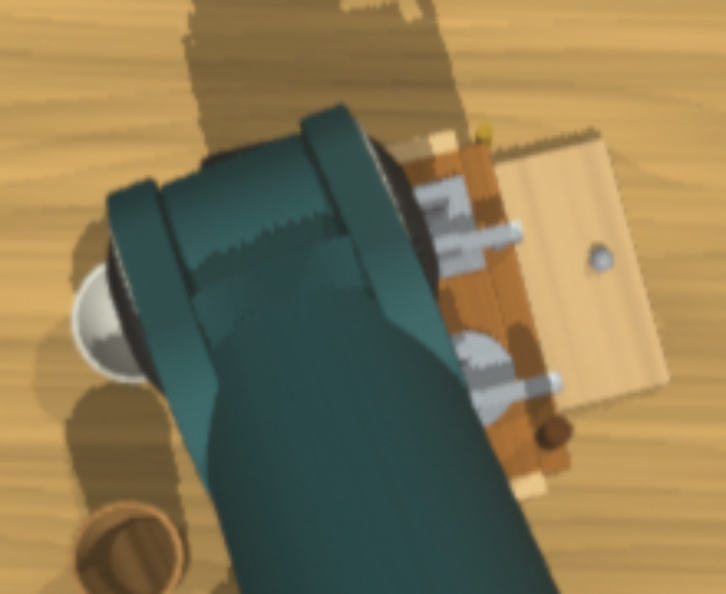

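The arm hides the lid here, with both catches visible and unchanged. I'll move above the peg catch next.

>>> move_arm(
  increments=[
    [[0,-0.056,0.382],0,0.7],
    [[0,-0.056,0.382],0,0.7],
    [[0,-0.056,0.382],0,0.7],
    [[0,-0.056,0.382],0,0.7],
  ],
)

```text
clock: 7.35
ee_pos: [0.5162, 0.0035, 0.3982]
tcp_rot: [[-0.001, 0.962, 0.272], [0.001, 0.272, -0.962], [-1.0, -0.001, -0.001]]
force: [-0.3, 0.3, 0.8]
gripper_width: 0.697
```

```bash
python3 g.py 29 31.5 .162; python3 - <<'E'
from plant import bot, optics
import cv2
cv2.imwrite("pics/wrist3.png",optics.camera("wrist")["color"][:,:,::-1])
s=optics.camera("side")["color"][160:320,265:465,::-1]
cv2.imwrite("pics/side3.png",cv2.resize(s,None,fx=3.5,fy=3.5))
E
```

```text
carrier now [30.3 32.3] gz 0.2272 yaw 15.81 F carrier [0.37 0.22] 0.82 w mm 64.1 t 7.35
shares [0.326 0.004 0.007]
```

View pics/wrist3.png

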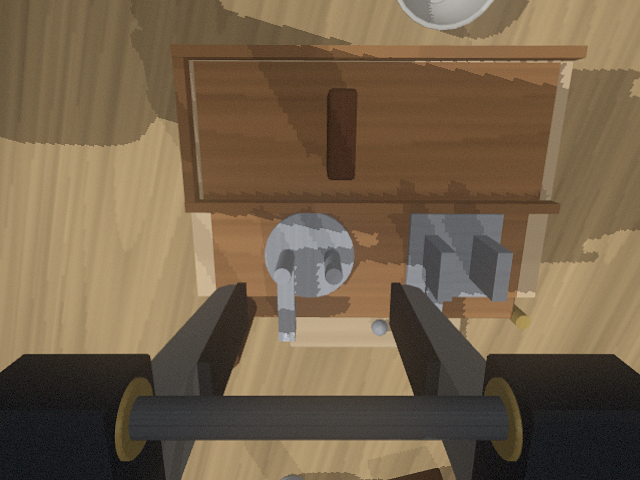

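View pics/side3.png

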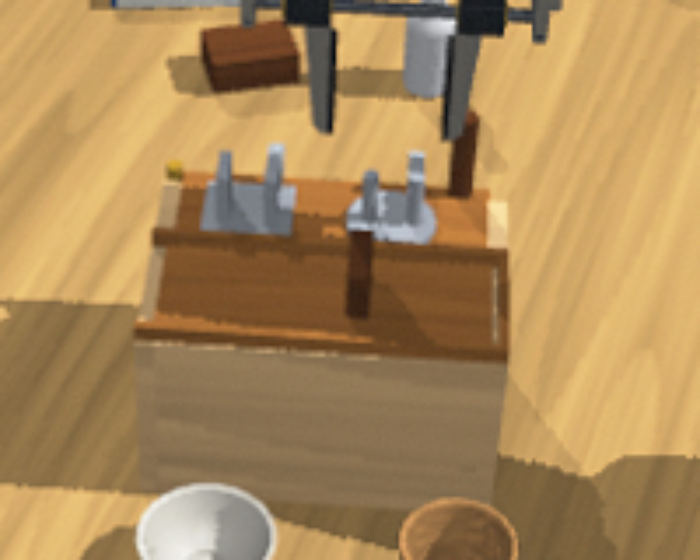

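The lid is shut, with the bar at (342,134) and no gap. The fingers straddle both pegs, so I descend and squeeze.

>>> move_arm(
  increments=[
    [[0.15,0.004,0.007],0,0.7],
    [[0.326,0.004,0.007],0,0.7],
    [[0.326,0.004,0.007],0,0.7],
    [[0.326,0.004,0.007],0,0.3],
    [[0.326,0.004,0.007],0,0.1],
    [[0.326,0.004,0.007],0,0.1],
    [[0.326,0.004,0.007],0,0.1],
    [[0.326,0.004,0.007],0,0.1],
  ],
  squeeze=20,
)

```text
clock: 8.45
ee_pos: [0.5179, 0.0011, 0.3339]
tcp_rot: [[0.001, 0.963, 0.27], [0.0, 0.27, -0.963], [-1.0, 0.001, 0.0]]
force: [-1.0, 1.0, 4.0]
gripper_width: 0.251
```

>>> move_arm(
  increments=[
    [[0,0,0],0,0.1],
    [[0,0,0],0,0.1],
    [[0,0,0],0,0.1],
  ],
)

```text
clock: 8.82
ee_pos: [0.518, 0.0011, 0.3339]
tcp_rot: [[0.001, 0.963, 0.271], [0.0, 0.271, -0.963], [-1.0, 0.001, 0.0]]
force: [-1.4, 0.4, 5.2]
gripper_width: 0.248
```

```bash
python3 g.py 29 31.5 .225
```

```text
carrier now [27.5 31.2] gz 0.1629 yaw 15.71 F carrier [0.74 1.29] 5.18 w mm 22.8 t 8.825
shares [-0.31  -0.001 -0.007]
```

>>> move_arm(
  increments=[
    [[0,0,0],0,0.7],
    [[0,0,0],0,0.7],
    [[0,0,0],0,0.7],
    [[0,0,0],0,0.7],
    [[-0.31,0,-0.007],0,0.7],
    [[-0.31,0,-0.007],0,0.7],
    [[-0.31,0.45,-0.007],0,0.7],
    [[-0.31,0.45,-0.007],0,0.7],
  ],
)

```text
clock: 9.82
ee_pos: [0.6056, 0.0271, 0.3947]
tcp_rot: [[0.0, 0.963, 0.271], [0.0, 0.271, -0.963], [-1.0, 0.0, -0.0]]
force: [-1.0, -0.4, 0.2]
gripper_width: 0.702
```

>>> move_arm(
  increments=[
    [[0,0,0],0,0.7],
    [[0,0,0],0,0.7],
  ],
)

```text
clock: 10.07
ee_pos: [0.603, 0.0266, 0.3946]
tcp_rot: [[-0.002, 0.963, 0.271], [-0.0, 0.271, -0.963], [-1.0, -0.002, -0.0]]
force: [-0.4, 0.2, 0.3]
gripper_width: 0.7
```

```bash
python3 g.py 29 -58.7 .162; python3 - <<'E'
from plant import bot, optics
import cv2
cv2.imwrite("pics/wrist4.png",optics.camera("wrist")["color"][:,:,::-1])
E
```

```text
carrier now [ 28.9 -57.5] gz 0.2236 yaw 15.72 F carrier [0.28 0.34] 0.28 w mm 64.4 t 10.075
shares [ 0.308  0.007 -0.   ]
```

View pics/wrist4.png

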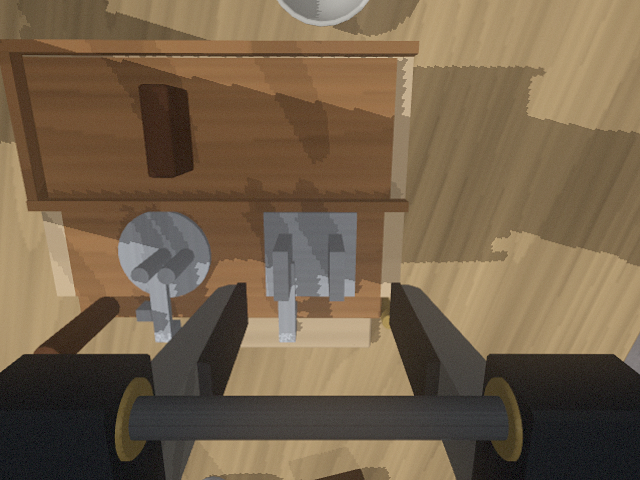

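The peg catch is squeezed (its pegs sit close together at about (165,265)). The plate ears at (283,265) and (337,265) stand between the fingers. Now the plate catch.

>>> move_arm(
  increments=[
    [[0.15,0.007,0],0,0.7],
    [[0.308,0.007,0],0,0.7],
    [[0.308,0.007,0],0,0.7],
    [[0.308,0.007,0],0,0.3],
    [[0.308,0.007,0],0,0.1],
    [[0.308,0.007,0],0,0.1],
    [[0.308,0.007,0],0,0.1],
    [[0.308,0.007,0],0,0.1],
  ],
  squeeze=20,
)

```text
clock: 11.12
ee_pos: [0.6049, 0.0269, 0.3343]
tcp_rot: [[-0.002, 0.963, 0.27], [-0.001, 0.27, -0.963], [-1.0, -0.002, 0.001]]
force: [-5.6, -2.3, 6.5]
gripper_width: 0.26
```

>>> move_arm(
  increments=[
    [[0,0,0],0,0.1],
    [[0,0,0],0,0.1],
    [[0,0,0],0,0.1],
  ],
)

```text
clock: 11.5
ee_pos: [0.6049, 0.0269, 0.3343]
tcp_rot: [[-0.002, 0.963, 0.27], [-0.001, 0.27, -0.963], [-1.0, -0.002, 0.001]]
force: [-5.7, -1.2, 5.9]
gripper_width: 0.257
```

```bash
python3 g.py -9 80 .23
```

```text
carrier now [ 28.8 -59.4] gz 0.1633 yaw 15.69 F carrier [0.37 5.84] 5.88 w mm 23.7 t 11.5
shares [-0.332 -0.697  0.19 ]
```

>>> move_arm(
  increments=[
    [[0,0,0],0,0.6],
    [[0,0,0],0,0.6],
    [[0,0,0],0,0.6],
    [[0,0,0],0,0.6],
    [[-0.33,0,0],0,0.6],
    [[-0.33,0,0],0,0.6],
  ],
)

```text
clock: 12.25
ee_pos: [0.6065, 0.0279, 0.4044]
tcp_rot: [[0.008, 0.963, 0.271], [0.001, 0.271, -0.963], [-1.0, 0.008, 0.002]]
force: [-0.3, -0.4, -0.5]
gripper_width: 0.601
```

>>> move_arm(
  increments=[
    [[0,-0.1,0.02],0.1,0.6],
    [[0,-0.3,0.1],0.3,0.6],
    [[0,-0.7,0.19],0.5,0.6],
    [[0,-0.7,0.19],0.6,0.6],
    [[0,-0.7,0.19],0.7,0.6],
    [[0,-0.7,0.19],0.8,0.6],
    [[0,-0.7,0.19],0.9,0.6],
    [[0,-0.7,0.19],1,0.6],
  ],
)

```text
clock: 13.25
ee_pos: [0.4806, -0.0474, 0.3995]
tcp_rot: [[-0.0, 0.361, -0.933], [-0.0, -0.933, -0.361], [-1.0, 0.0, 0.0]]
force: [0.7, 0.1, 0.2]
gripper_width: 0.599
```

>>> move_arm(
  increments=[
    [[0,0,0],0,0.6],
    [[0,0,0],0,0.6],
  ],
)

```text
clock: 13.5
ee_pos: [0.4807, -0.0473, 0.3997]
tcp_rot: [[-0.0, 0.37, -0.929], [-0.0, -0.929, -0.37], [-1.0, -0.0, 0.0]]
force: [-0.2, 0.2, -0.1]
gripper_width: 0.603
```

```bash
python3 g.py -9 81 .173; python3 - <<'E'
from plant import bot, optics
import cv2
print(bot.state()["joint_positions"])
cv2.imwrite("pics/wrist5.png",optics.camera("wrist")["color"][:,:,::-1])
s=optics.camera("side")["color"][160:320,265:465,::-1]
cv2.imwrite("pics/side5.png",cv2.resize(s,None,fx=3.5,fy=3.5))
E
```

```text
carrier now [-8.9 80.2] gz 0.2287 yaw -68.31 F carrier [0.25 0.09] -0.15 w mm 55.4 t 13.5
shares [ 0.278 -0.     0.004]
[ 0.32752733  0.21701284 -0.33765983  1.98784245  0.08777399  0.95069917
 -1.24605742]
```

View pics/wrist5.png

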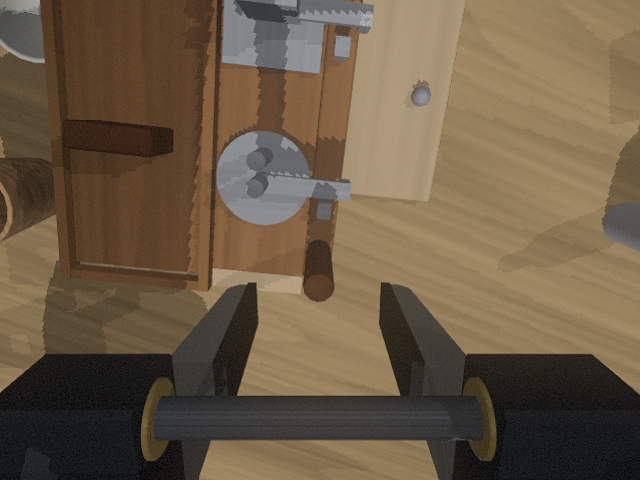

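View pics/side5.png

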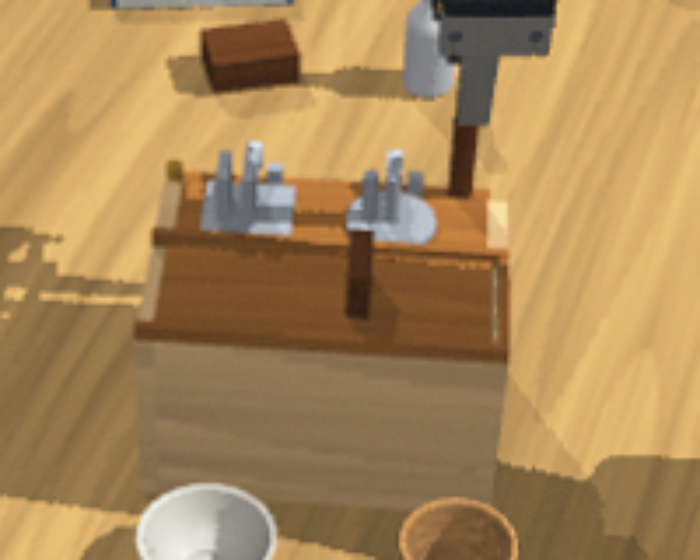

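>>> move_arm(
  increments=[
    [[0.15,0,0.004],0,0.6],
    [[0.278,0,0.004],0,0.6],
    [[0.278,0,0.004],0,0.6],
    [[0.278,0,0.004],0,0],
    [[0.278,0,0.004],0,0],
    [[0.278,0,0.004],0,0],
    [[0.278,0,0.004],0,0],
    [[0.278,0,0.004],0,0],
  ],
  squeeze=25,
)

```text
clock: 14.6
ee_pos: [0.4801, -0.0477, 0.3446]
tcp_rot: [[0.001, 0.367, -0.93], [-0.0, -0.93, -0.367], [-1.0, 0.0, -0.0]]
force: [-1.0, -0.6, 2.1]
gripper_width: 0.171
```

>>> move_arm(
  increments=[
    [[0,0,0],0,0],
    [[0,0,0],0,0],
  ],
)

```text
clock: 14.85
ee_pos: [0.4801, -0.0477, 0.3446]
tcp_rot: [[0.0, 0.367, -0.93], [-0.0, -0.93, -0.367], [-1.0, 0.0, -0.0]]
force: [-0.9, 0.2, 5.0]
gripper_width: 0.168
```

```bash
cat > arc.py <<'E'
import sys
from h import *
from plant import bot
s=bot.state(); R=np.array(s["tcp_rot"]); goto(-9,80,.173,s)
H=O+RC@np.array([-.018,-.1035]); v=s["ee_pos"][:2]-H
th=(s["ee_pos"][:2]-O)@RC-np.array([-.018,-.1035]); th0=np.arctan2(-th[0],th[1])+np.arctan2(.009,.185)
print("gate angle",th0.round(3),"radius",np.linalg.norm(v))
for t in map(float,sys.argv[1:]):
    d=t-th0; c,q=np.cos(d),np.sin(d); u=v/np.linalg.norm(v)*.1852
    p=H+np.array([[c,-q],[q,c]])@u
    print(t,(R.T@np.r_[p-s["ee_pos"][:2],0]/.2).round(3),"turn",round(-d/(np.pi/2),3))
E
python3 arc.py .1 .2 .3 .4 .5
```

```text
carrier now [-9.2 80.9] gz 0.1736 yaw -68.5 F carrier [0.45 0.82] 5.04 w mm 15.5 t 14.85
shares [ 0.003 -0.    -0.005]
gate angle 0.001 radius 0.18460960400532334
0.1 [0.    0.091 0.012] turn -0.063
0.2 [0.    0.184 0.012] turn -0.127
0.3 [0.    0.276 0.003] turn -0.191
0.4 [ 0.     0.366 -0.016] turn -0.254
0.5 [ 0.     0.455 -0.043] turn -0.318
```

The post is held (15.5 mm wide) on its axis. Swinging the gate.

>>> move_arm(
  increments=[
    [[0,0.09,0.011],-0.064,0],
    [[0,0.183,0.011],-0.127,0],
    [[0,0.276,0.003],-0.19,0],
    [[0,0.366,-0.016],-0.254,0],
    [[0,0.455,-0.043],-0.318,0],
  ],
  squeeze=30,
)

```text
clock: 15.48
ee_pos: [0.5219, -0.1294, 0.3446]
tcp_rot: [[0.001, 0.77, -0.639], [0.0, -0.639, -0.77], [-1.0, 0.0, -0.001]]
force: [0.8, 2.0, 3.0]
gripper_width: 0.166
```

```bash
python3 arc.py .6 .7 .8 .9 1 1.1 1.15 
```

```text
carrier now [-99.2  62.9] gz 0.1736 yaw -39.68 F carrier [ 1.68 -1.33] 2.96 w mm 15.3 t 15.475
shares [ 0.003 -0.42  -0.185]
gate angle 0.502 radius 0.18510390488355932
0.6 [0.   0.09 0.01] turn -0.062
0.7 [0.    0.182 0.01 ] turn -0.126
0.8 [0.    0.274 0.001] turn -0.189
0.9 [ 0.     0.365 -0.017] turn -0.253
1.0 [ 0.     0.454 -0.045] turn -0.317
1.1 [ 0.     0.539 -0.081] turn -0.38
1.15 [ 0.     0.58  -0.102] turn -0.412
```

>>> move_arm(
  increments=[
    [[0,0.09,0.01],-0.062,0],
    [[0,0.182,0.01],-0.126,0],
    [[0,0.274,0.001],-0.19,0],
    [[0,0.365,-0.017],-0.253,0],
    [[0,0.454,-0.045],-0.317,0],
    [[0,0.539,-0.081],-0.38,0],
    [[0,0.58,-0.102],-0.412,0],
    [[0,0.58,-0.102],-0.412,0],
  ],
)

```text
clock: 16.48
ee_pos: [0.624, -0.1879, 0.3446]
tcp_rot: [[-0.0, 0.999, -0.048], [0.0, -0.048, -0.999], [-1.0, -0.0, -0.0]]
force: [-1.7, 1.3, 6.0]
gripper_width: 0.169
```

```bash
python3 arc.py 1.25 1.35 1.45 
```

```text
carrier now [-183.2  -19.5] gz 0.1736 yaw -2.77 F carrier [1.73 1.33] 5.95 w mm 15.5 t 16.475
shares [ 0.003 -0.748 -0.668]
gate angle 1.149 radius 0.18531326125170183
1.25 [-0.     0.093  0.008] turn -0.064
1.35 [-0.     0.185  0.008] turn -0.128
1.45 [-0.     0.278 -0.001] turn -0.191
```

>>> move_arm(
  increments=[
    [[0,0.093,0.008],-0.064,0],
    [[0,0.185,0.008],-0.128,0],
    [[0,0.278,-0.001],-0.191,0],
    [[0,0.323,-0.009],-0.223,0],
    [[0,0.323,-0.009],-0.223,0],
    [[0,0.323,-0.009],-0.223,0],
    [[0,0.323,-0.009],-0.223,0],
    [[0,0.323,-0.009],-0.223,0],
  ],
)

```text
clock: 17.48
ee_pos: [0.6879, -0.1894, 0.3446]
tcp_rot: [[-0.001, 0.955, 0.297], [-0.0, 0.297, -0.955], [-1.0, -0.001, 0.0]]
force: [-2.5, 0.1, 5.4]
gripper_width: 0.165
```

```bash
python3 arc.py 1.5; python3 - <<'E'
from plant import bot, optics
import cv2
print(bot.state()["joint_vel"].round(4))
cv2.imwrite("pics/side6.png",optics.camera("side")["color"][:,:,::-1])
cv2.imwrite("pics/top6.png",optics.camera("top")["color"][:,:,::-1])
E
```

```text
carrier now [-201.9  -80.6] gz 0.1736 yaw 17.27 F carrier [0.78 2.42] 5.36 w mm 15.1 t 17.475
shares [ 0.004 -0.777 -0.986]
gate angle 1.496 radius 0.18536140303049553
1.5 [-0.     0.004 -0.   ] turn -0.003
[-0.0004 -0.0015  0.0008 -0.     -0.0013 -0.0019  0.0005]
```

View pics/side6.png

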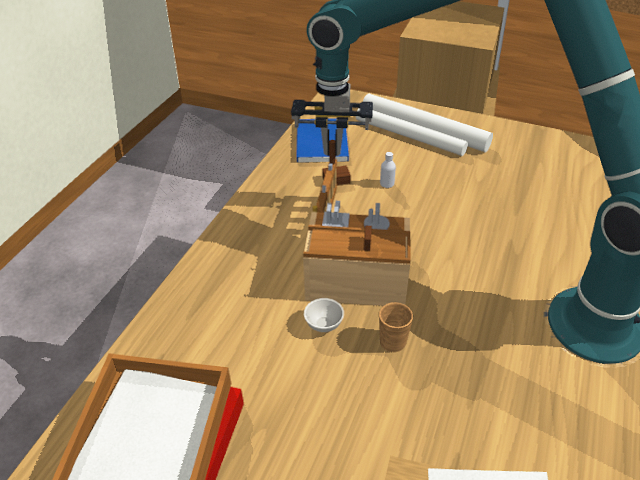

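View pics/top6.png

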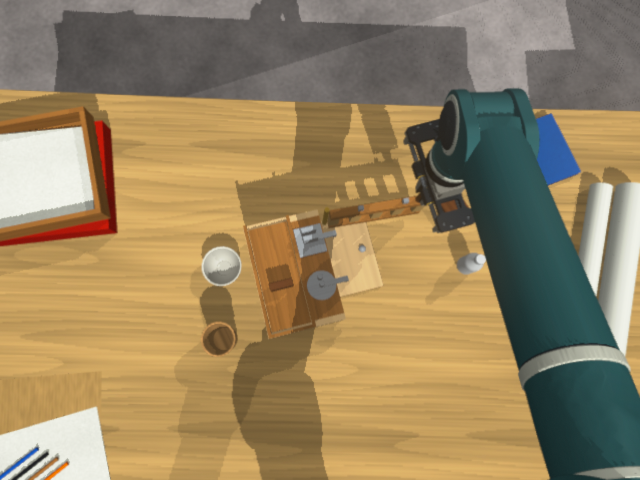

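The gate stands open, about square to the front, with the post held between the fingers near (435,200) in the top view. The lid is shut and both catches are squeezed. The pot, bowl, bottle and block are where they started.

```bash
python3 - <<'E'
from plant import bot
print(bot.job_done())
E
```

```text
the job is handed in; nothing more can be done
None
```

The job is done and handed in at about 17.6 s on the robot's clock. No verdict came back.

- **Lid:** I pinched the grip bar and slid the lid to its stop, which pushed back with about 14.5 N. A later wrist picture showed no gap.
- **Catches:** I squeezed the peg catch first, to 22.8 mm between the fingers, then the plate catch, to 23.7 mm. The target was 24 mm for both. The pictures show both pairs of ears still together. I could not measure the force on the fixed ears directly.
- **Gate:** I took the post from above and swung it past the detent to about 1.50 rad, worked out from where the gripper stood. At hand-in it was still held with a 30 N grip. The spring pulled back with about 2.5 N and the arm was still.
- **Bystanders:** in the last side and top pictures the pot, bowl, bottle and block stand upright and look unmoved. I compared these by eye only.

One small disagreement: the lid's stop came about 1 to 2 mm further along the carrier's front than the wrist-camera fit had put it. I shifted the catch and post targets by about that much.

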